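# Feed one blank into the sensing jig and weigh it down

## Task

Take the steel weight off the stack of wooden blanks and stand it on a free patch of the bench, then slide only the top blank sideways off the stack, without lifting it, onto the jig's bed until it is square and fully home against the end stop. Then stand the weight upright on that blank, over the hidden sensing pin, so that the blank lies flat and keeps the pin fully pressed. Set the weight down gently without dropping it, keep the other two blanks in the magazine, and leave everything else on the bench where it is.

Things in the scene. Friction and masses are not known exactly. Their poses are not given: they have to be found in the camera images.
- jig: Loading jig fixed to the bench (any place and heading), footprint x -65..65, y -106..114 mm; a black sensor plug sticks out of its +y end to y = 132 mm. Origin on the bench surface, z up. Its -y half is a magazine with a stack of three square blanks; its +y half is the nest, a flat metal bed 30 mm above the bench from y = -8 to 110 mm, 2 mm below the underside of the top blank.
- nest (a point): Where the centre of a seated blank's underside belongs: jig x = 0, y = 58, z = 30 mm; axes as the jig. Round it two side rails (inner faces jig x = +-42.5 mm, from y = 12 to 98 mm, mouth flared towards the magazine) and an end stop (inner face jig y = 98 mm, outer face 110 mm). Their tops, 38 mm above the bench, are lower than the top of a blank on the bed (42 mm).
- magazine (a point): Centre of the magazine's floor, under the stack: jig x = 0, y = -50, z = 8 mm; axes as the jig. Its side and rear walls (outer faces jig x = +-49.5 mm, y = -99.5 mm) are 26 mm high above the bench, well below the top blank; the bed closes its +y side.
- pin_top (a point): Top of the sensing pin, a shallow steel dome about 20 mm across that stands 3 mm proud of the nest bed when free, at jig x = 0, y = 74 mm (24 mm from the end stop). A blank slid over it rides up on it.
- pin (a joint): How far the sensing pin is pressed down: 0 free, 0.003 m fully down, flush with the bed. A spring pushes it up, 4.5 N when fully down: the blank alone (0.5 to 0.75 N) hardly presses it, the weight standing on the blank over the pin takes it right down.
- blank_top_c (a point): Centre of the top blank of the stack: dark hardwood, 80 x 80 x 12 mm, about 58 g, sides along its x and y (z up). At the start its underside is 32 mm and its top 44 mm above the bench; it may be a few mm and a few degrees askew.
- blank_mid_c (a point): Centre of the middle blank, the same as the top one; held by the magazine with 1.5 mm play, its top 32 mm above the bench.
- blank_low_c (a point): Centre of the lowest blank, the same again.
- weight_c (a point): Centre (half-way up) of the steel hold-down weight: a disc 56 mm in diameter, 30 mm tall, with a round knob on top (neck 18 mm diameter up to 40 mm, knob 26 mm diameter from 40 to 64 mm above its underside); 64 mm tall in all, so the knob's middle is 20 mm above this point; about 0.7 kg. Starts standing on top of the stack.
- glue_c (a point): Bystander, leave alone: plastic glue bottle, 48 mm diameter, 150 mm tall; point at its centre, 75 mm above the bench.
- offcut_c (a point): Bystander, leave alone: pale wood offcut 35 x 70 x 30 mm (x, y, z); point at its centre, 15 mm above the bench.
- jar_c (a point): Bystander, leave alone: small amber glass jar with a white lid, 50 mm diameter, 85 mm tall; point at its centre, 42.5 mm above the bench.
- bush_c (a point): Bystander, leave alone: small wooden ring, 44 mm diameter, 18 mm tall; point at its centre, 9 mm above the bench.
- tape_c (a point): Bystander, leave alone: roll of tape lying flat, 100 mm diameter, 25 mm tall; point at its centre, 12.5 mm above the bench.
- cup_c (a point): Bystander, leave alone: clear plastic cup, 72 mm diameter at its rim, 85 mm tall; point at its centre, 42.5 mm above the bench.
- tub_c (a point): Bystander, leave alone: white plastic bowl, 92 mm diameter at its rim, 60 mm tall; point at its centre, 30 mm above the bench.
- vise_block_c (a point): Bystander, leave alone: little steel drill vise, 60 x 50 x 46 mm, two upright jaws; point at its centre, 23 mm above the bench.

How it is judged (in metres and radians):
On the way, in this order (a step that is already met when the one before it is completed fails the run):
1. the weight stands upright on the bench, let go, clear of the jig, and the top blank is still on the stack (height (world z) of weight_c below 0.036 m and angle between weight_c's own z axis and vertical below 0.1 rad and contact force between the fingers and weight below 0.3 N and linear speed of weight below 0.03 m/s and horizontal distance between blank_top_c and magazine below 0.02 m), for 0.2 s.
2. the top blank lies home on the bed against the end stop (within 4 mm), the weight still on the bench (x of blank_top_c in the frame of nest between -0.006 and 0.006 m and y of blank_top_c in the frame of nest between -0.004 and 0.004 m and angle between the z axis of blank_top_c and the z axis of nest, either way round below 0.08 rad and (angle between the x axis of blank_top_c and the x axis of nest, either way round below 0.08 rad or angle between the x axis of blank_top_c and the y axis of nest, either way round below 0.08 rad) and height (world z) of weight_c below 0.036 m), for 0.2 s.
At the end, for the whole second after the job is handed in: The pin is pressed at least 2.5 of its 3 mm by the top blank, which lies flat in the nest within 4 mm of home against the end stop (6 mm sideways) and within 0.08 rad of square; the weight stands upright and still on it, within 40 mm of its centre; the other two blanks lie in the magazine as before (value of joint pin above 0.0025 m and x of blank_top_c in the frame of nest between -0.006 and 0.006 m and y of blank_top_c in the frame of nest between -0.004 and 0.004 m and angle between the z axis of blank_top_c and the z axis of nest, either way round below 0.08 rad and (angle between the x axis of blank_top_c and the x axis of nest, either way round below 0.08 rad or angle between the x axis of blank_top_c and the y axis of nest, either way round below 0.08 rad) and z of blank_top_c in the frame of nest between 0.003 and 0.009 m and z of weight_c in the frame of blank_top_c between 0.034 and 0.042 m and horizontal distance between weight_c and blank_top_c below 0.04 m and angle between weight_c's own z axis and vertical below 0.08 rad and contact force between weight and blank_top above 2 N and linear speed of each of weight, blank_top below 0.02 m/s and horizontal distance between each of blank_mid_c, blank_low_c and magazine below 0.006 m and z of blank_mid_c in the frame of magazine between 0.014 and 0.022 m and z of blank_low_c in the frame of magazine between 0.002 and 0.01 m); the robot touches nothing.
It fails at once if the top blank is lifted (its centre more than 12 mm above where it lies on the stack) instead of slid (z of blank_top_c in the frame of magazine above 0.042 m).
It fails at once if a lower blank is dragged more than 5 mm out of its place (distance of any of blank_mid_c, blank_low_c from where it was at the start of the episode above 0.005 m).
It fails at once if the weight is dropped or knocked over (faster than 0.4 m/s while not held, a fall of about 8 mm) (linear speed of weight above 0.4 m/s and contact force between the fingers and weight below 0.3 N).
It fails at once if a bystander is moved more than 20 mm (distance of any of glue_c, offcut_c, jar_c, bush_c, tape_c, cup_c, tub_c, vise_block_c from where it was at the start of the episode above 0.02 m).
It also fails if it takes over 72 s, if anything falls off the work surface, if the arm or the gripper's body presses on something with over 40 N, if the wrist force passes 120 N, or if a joint passes its speed limit or range.

## Robot

A 7-joint arm with a two-finger parallel gripper is mounted at the origin on the work surface. World frame = base frame: x ahead of the robot, y to its left, z up, the work surface at z = 0. Lengths are in m, angles in degrees, forces in N, time in s.
With the tool pointing down it reaches from about 0.35 to 0.775 m from the base axis. Payload 3.1 kg.
Tool frame: the origin (TCP) lies on the centre line of the jaws, within the pads' length; the fingertips stand 17 mm ahead of it and the grasp point (between the pads) lies 2 mm behind it (robot.tip_reach is the distance from the TCP to the fingertips, in m); z points along the fingers, y is the line along which they close (so a half turn about z gives the same grasp; the last joint's range is limited). The gripper opens to 85 mm and grips with 20 to 120 N. Pads are 22 mm wide; open, the fingers measure 114 mm over their backs; the gripper's body (76 mm by 85 mm) begins 54 mm behind the grasp point. The pads swing forward as they close: fully open they stand 13 mm farther back than shut.
Start: joints at [-79.509, 17.813, 0.802, 86.603, -0.252, 75.585, -1.558], TCP at [0.123, 0.536, 0.248] pointing down, gripper open.
Joint ranges: [-154.91, 154.91], [-16.99, 109.72], [-72.82, 74.43], [7.12, 147.25], [-82.49, 262.49], [11.32, 116.49], [-174.64, 174.64]. Speed limits (degrees/s): [159.86, 159.86, 180, 180, 180, 180, 180].

## Interface

Orientations are given as [roll, pitch, yaw] about the fixed x, y, z axes, in that order (R = Rz(yaw) Ry(pitch) Rx(roll)).
In Python, from station import robot, fingers, vision, workorder, recognise gives the robot as it stands. Calls block until the motion is done:
- robot.move_to(position, orientation): joint-space move of the TCP to a pose.
- robot.line_to(position, orientation=None, velocity=0.15, f_stop=None): straight line of the TCP; orientation=None keeps the orientation; velocity is the mean speed in m/s. With f_stop (N) it stops when the force on the tool has changed by that much, and returns True; else False.
- robot.move_j(angles): joint-space move.
- fingers.gripper_to(opening, force=None): opening from 0.0 (shut) to 1.0 (fully open); force is the grip in N (None keeps the last); returns when the fingers have stopped.
- robot.pause(seconds).
- robot.inverse_kinematics(position, orientation): joint angles nearest the present ones, or None.
- vision.grab_frame(name): name is "scene" or "top" or "wrist"; returns the picture (400x640x3 uint8, red, green, blue); there is no depth.
- vision.calibration(name): a dict with "mtx" (3x3 intrinsics, pixels), "k1" (the pictures are not rectified: a ray, as slopes to the right and down, at radius r is drawn at 1 + k1 r^2 times it, then the intrinsics apply), "extrinsics" (4x4, takes a point from world to camera coordinates); the wrist camera has in their place "T_tool_cam" (4x4, takes a point from camera to tool coordinates, whose origin is the TCP and whose axes are the flange's). Camera axes: x right, y up, looking along -z (the intrinsics and any distortion apply to the point x, -y, -z); pixel columns grow to the right and rows downward; lengths in m; the calibration is good to about 2 mm. A picture is of the moment at which its call begins: read the wrist's pose just before it. calibration takes no time and is no camera call.
A pose or a line that the arm cannot do raises robot.PlanningError and nothing moves.
- workorder.close_job(): hands the job in; it is judged then, once.
Trained networks look in the newest picture that a camera, given by its name, has taken for a name from the list of things; names that differ only in an ending like _2 or _b are one class to them, and where a whole thing is asked for, a point or a joint stands for the part that bears it (a point fixed in the world has none). Each returns a list of dicts, best first, with "p" (0 to 1); they miss things now and then, are a little off and sometimes report something else, mostly with a low value. They report only what shows in the picture. A call takes as long as a camera call.
- recognise(label, camera): "rect" ([centre column, centre row, width, height] in pixels, round what is visible of it).
Readings, each from a call of its own:
- robot.current_time_s(): time.
- robot.current_joint_positions(): joint angles.
- robot.current_dq(): joint speeds.
- robot.current_joint_torque(): joint torques, N m.
- robot.current_tool_pos(): TCP position.
- robot.current_eef_rot(): TCP orientation.
- robot.current_contact_force(): force on the tool from outside, world axes, zero at the start.
- robot.current_torque(): the same for the moment, N m.
- robot.current_finger_gap(): opening from 0.0 (shut) to 1.0 (fully open).
- robot.current_gripper_force(): force on a finger pad.
Only numpy, scipy, OpenCV 4.12 (cv2) and the standard library are available. Lean on these libraries where they do the work, as an engineer would, in place of code of your own. Each camera call takes 0.05 s, during which the arm holds its last target. There are 200 camera calls.

## Working session

There is one attempt and no reset: what is moved stays moved. The work goes in short steps, each a Python script; the robot and the scene stay as the last script left them, time stands still between calls to the robot, and variables do not carry over. Pictures are saved under pics/ and viewed, at most 10 in all, crops included, and the job is handed in when it is done.

```bash
ls; mkdir -p pics; cat > h.py <<'E'
import numpy as np, cv2
from scipy.spatial.transform import Rotation as R
from station import robot, fingers, vision, workorder, recognise
def cam(name, tool=None):
    c=vision.calibration(name); K=np.array(c["mtx"]); k1=c["k1"]
    if name=="wrist":
        p,o=tool; T=np.eye(4); T[:3,:3]=R.from_euler("xyz",o,degrees=True).as_matrix(); T[:3,3]=p
        E=np.linalg.inv(T@np.array(c["T_tool_cam"]))
    else: E=np.array(c["extrinsics"])
    return K,k1,E
def tool(): return robot.current_tool_pos(),robot.current_eef_rot()
def proj(P,C):
    K,k1,E=C; P=np.atleast_2d(P); q=P@E[:3,:3].T+E[:3,3]
    s=np.c_[q[:,0],-q[:,1]]/-q[:,2:]; s=s*(1+k1*(s**2).sum(1,keepdims=True))
    return s@K[:2,:2].T+K[:2,2]
def unproj(uv,z,C):
    K,k1,E=C; d=(np.atleast_2d(uv)-K[:2,2])@np.linalg.inv(K[:2,:2]).T; s=d.copy()
    for _ in range(20): s=d/(1+k1*(s**2).sum(1,keepdims=True))
    r=np.c_[s[:,0],-s[:,1],-np.ones(len(s))]@E[:3,:3]; o=-E[:3,:3].T@E[:3,3]
    return o+r*((z-o[2])/r[:,2])[:,None]
def grab(name,fn=None):
    t=tool() if name=="wrist" else None
    im=vision.grab_frame(name)
    if fn: cv2.imwrite("pics/"+fn+".png",cv2.cvtColor(im,cv2.COLOR_RGB2BGR))
    return im,cam(name,t)
E
cat > a.py <<'E'
from h import *
print(robot.current_tool_pos(),robot.current_eef_rot(),robot.tip_reach)
Z=dict(jig=.03,blank_top_c=.04,weight_c=.059,glue_c=.075,offcut_c=.015,jar_c=.0425,bush_c=.009,tape_c=.0125,cup_c=.0425,tub_c=.03,vise_block_c=.023)
for n in ("top","scene"):
    im,C=grab(n,n)
    print(n, -C[2][:3,:3].T@C[2][:3,3])
    for l,z in Z.items():
        for d in recognise(l,n)[:2]:
            print(l,round(d["p"],2),np.round(d["rect"]),unproj(d["rect"][:2],z,C)[0].round(3))
E
python3 a.py
```

```text
pics
[0.12242686 0.53546877 0.24717043] [-1.79859252e+02  3.06065157e-03  1.67123679e+02] 0.017
top [0.33528734 0.00954875 1.2428205 ]
jig 0.73 [332. 192.  73.  44.] [ 0.556 -0.033  0.03 ]
blank_top_c 0.74 [311. 195.  29.  26.] [0.544 0.035 0.04 ]
blank_top_c 0.16 [435. 173.  27.  24.] [ 0.619 -0.363  0.04 ]
weight_c 0.57 [312. 190.  17.  16.] [0.558 0.032 0.059]
glue_c 0.6 [308. 231.  20.  20.] [0.427 0.043 0.075]
offcut_c 0.48 [344. 153.  23.  23.] [ 0.691 -0.073  0.015]
offcut_c 0.32 [330. 192.  75.  45.] [ 0.56  -0.028  0.015]
jar_c 0.74 [299. 154.  16.  24.] [0.679 0.074 0.042]
tape_c 0.59 [206. 169.  33.  32.] [0.634 0.381 0.012]
cup_c 0.74 [435. 173.  31.  30.] [ 0.619 -0.363  0.042]
cup_c 0.37 [312. 188.  16.  13.] [0.565 0.031 0.042]
tub_c 0.92 [209. 236.  32.  32.] [0.413 0.355 0.03 ]
vise_block_c 0.74 [441. 231.  24.  23.] [ 0.433 -0.379  0.023]
vise_block_c 0.71 [311. 194.  31.  25.] [0.55  0.035 0.023]
scene [ 1.14936563 -0.56044287  1.0581846 ]
jig 0.64 [314. 231.  85.  67.] [ 0.589 -0.055  0.03 ]
blank_top_c 0.95 [328. 210.  38.  22.] [0.568 0.017 0.04 ]
weight_c 0.71 [328. 199.  25.  28.] [0.55  0.031 0.059]
weight_c 0.36 [265. 263.  14.  19.] [ 0.589 -0.223  0.059]
glue_c 0.96 [299. 173.  20.  50.] [0.435 0.033 0.075]
glue_c 0.71 [179. 269.  28.  38.] [ 0.466 -0.386  0.075]
offcut_c 0.82 [340. 262.  20.  31.] [ 0.696 -0.069  0.015]
jar_c 0.58 [372. 221.  19.  31.] [0.677 0.071 0.042]
bush_c 0.58 [266. 263.  17.  22.] [ 0.563 -0.204  0.009]
tape_c 0.71 [430. 164.  32.  31.] [0.641 0.378 0.012]
cup_c 0.95 [225. 308.  28.  44.] [ 0.609 -0.364  0.042]
tub_c 0.82 [370. 127.  24.  22.] [0.416 0.357 0.03 ]
vise_block_c 0.96 [180. 270.  29.  34.] [ 0.434 -0.378  0.023]
vise_block_c 0.29 [225. 308.  31.  39.] [ 0.598 -0.359  0.023]
```

```bash
cat > b.py <<'E'
from h import *
im=cv2.imread("pics/top.png"); cv2.imwrite("pics/topc.png",cv2.resize(im[130:270,190:460],None,fx=2.9,fy=2.9,interpolation=cv2.INTER_CUBIC))
print(vision.calibration("wrist")["T_tool_cam"])
print(robot.current_time_s())
robot.move_to([.50,0.0,.36],[180,0,90])
print(tool(),robot.current_joint_positions(),robot.current_time_s())
im,C=grab("wrist","w1")
np.set_printoptions(suppress=True)
for l,z in dict(jig=.03,blank_top_c=.04,weight_c=.059,bush_c=.009,glue_c=.075,jar_c=.04,offcut_c=.015).items():
    for d in recognise(l,"wrist")[:2]: print(l,round(d["p"],2),np.round(d["rect"]),unproj(d["rect"][:2],z,C)[0].round(3))
E
python3 b.py
```

```text
[[ 3.93153872e-04  9.44206873e-01  3.29352739e-01  8.41997954e-02]
 [ 9.99999565e-01 -6.49615253e-04  6.68637176e-04 -5.16699649e-04]
 [ 8.45284380e-04  3.29352333e-01 -9.44206718e-01 -1.26359240e-01]
 [ 0.00000000e+00  0.00000000e+00  0.00000000e+00  1.00000000e+00]]
1.2
(array([0.50005366, 0.00169109, 0.35958752]), array([-1.79954945e+02, -2.06192959e-02,  9.01731322e+01])) [-45.44374112  13.40626846  54.94811633  82.60343761 -10.95488455
  89.65685303   9.00550891] 3.5667
jig 0.81 [360. 161. 107. 182.] [ 0.556 -0.022  0.03 ]
blank_top_c 0.88 [359. 124.  68.  70.] [0.552 0.027 0.04 ]
weight_c 0.7 [364. 124.  44.  50.] [0.556 0.03  0.059]
weight_c 0.45 [371. 216.  12.  14.] [ 0.57  -0.088  0.059]
bush_c 0.74 [358. 273.  24.  33.] [ 0.564 -0.204  0.009]
glue_c 0.78 [257. 120.  48.  49.] [0.431 0.037 0.075]
jar_c 0.98 [471.  88.  61.  43.] [0.687 0.073 0.04 ]
offcut_c 0.71 [456. 197.  45.  61.] [ 0.697 -0.077  0.015]
offcut_c 0.42 [277. 362.  40.  43.] [ 0.432 -0.376  0.015]
```

View pics/topc.png

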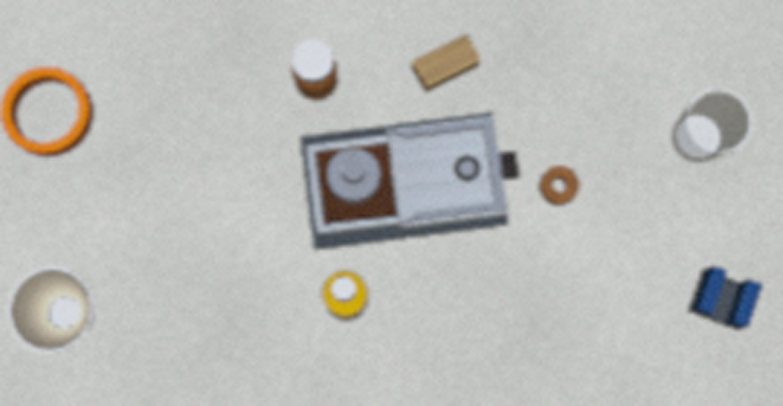

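View pics/w1.png

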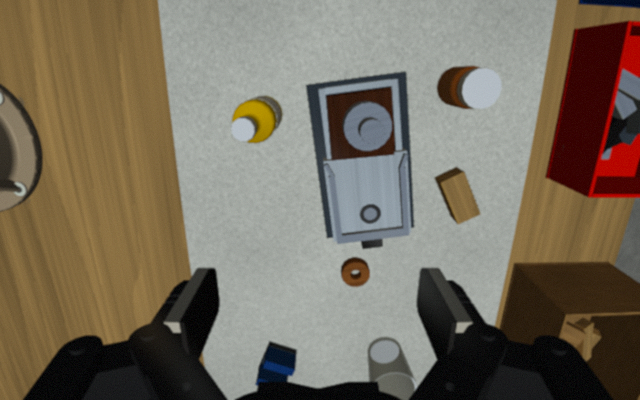

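```bash
cat > c.py <<'E'
from h import *
robot.move_to([.556,0.04,.26],[180,0,90])
im,C=grab("wrist","w2"); np.save("C2.npy",np.array([C[0],C[2][:3,:3]])); import pickle; pickle.dump(C,open("C2.pkl","wb"))
im=cv2.imread("pics/w2.png"); cv2.imwrite("pics/w2c.png",cv2.resize(im[20:320,220:420],None,fx=2,fy=2,interpolation=cv2.INTER_CUBIC))
print(tool(),robot.current_joint_positions())
for l,z in dict(jig=.03,blank_top_c=.044,weight_c=.059,pin=.033,glue_c=.075,jar_c=.04,offcut_c=.015).items():
    for d in recognise(l,"wrist")[:2]: print(l,round(d["p"],2),np.round(d["rect"]),unproj(d["rect"][:2],z,C)[0].round(3))
E
python3 c.py
```

```text
(array([0.55641342, 0.03826011, 0.26190301]), array([1.79858172e+02, 5.83806518e-02, 8.98943420e+01])) [-42.35226588  23.87593577  52.2722528   85.49076382 -18.94341304
  79.77013715  10.74697731]
jig 0.75 [317. 210. 136. 203.] [ 0.556 -0.017  0.03 ]
blank_top_c 0.7 [314. 172.  84.  86.] [0.553 0.03  0.044]
weight_c 0.59 [318. 176.  57.  58.] [0.557 0.03  0.059]
pin 0.75 [336. 276.  13.  13.] [ 0.577 -0.096  0.033]
pin 0.3 [322. 337.  33.  33.] [ 0.562 -0.184  0.033]
glue_c 0.94 [174. 177.  98.  82.] [0.424 0.034 0.075]
jar_c 0.64 [450. 131.  73.  62.] [0.687 0.071 0.04 ]
jar_c 0.58 [319. 209. 137. 209.] [ 0.558 -0.011  0.04 ]
offcut_c 0.98 [436. 250.  53.  65.] [ 0.696 -0.073  0.015]
```

View pics/w2c.png

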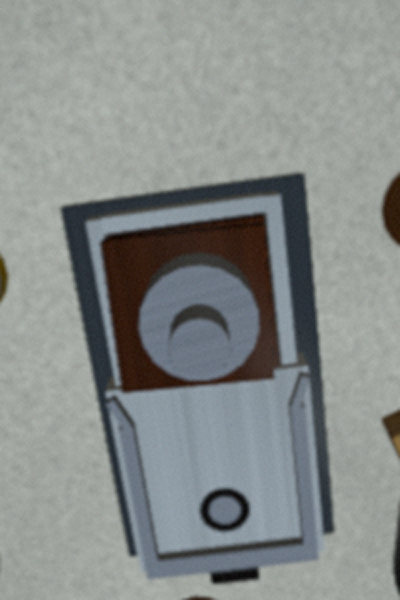

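```bash
cat > d.py <<'E'
from h import *; import pickle
from scipy.optimize import least_squares
C=pickle.load(open("C2.pkl","rb"))
F=[((225,509),(0,74,33)),((86,222),(49.5,-99.5,26)),((280,195),(-49.5,-99.5,26)),((62,208),(65,-106,8)),((303,174),(-65,-106,8)),((160,555),(42.5,98,30)),((302,540),(-42.5,98,30)),((333,531),(-65,114,8))]
uv=np.array([f[0] for f in F])/2+[220,20]; P=np.array([f[1] for f in F])/1e3
def T(p,P): 
    c,s=np.cos(p[2]),np.sin(p[2]); return np.c_[p[0]+c*P[:,0]-s*P[:,1],p[1]+s*P[:,0]+c*P[:,1],P[:,2]]
r=least_squares(lambda p:(proj(T(p,P),C)-uv).ravel(),[.556,-.02,np.radians(-173)],loss="soft_l1")
print(r.x[:2],np.degrees(r.x[2])); print((proj(T(r.x,P),C)-uv).round(1)); print("nest,mag,pin",T(r.x,np.array([[0,.058,.03],[0,-.05,.008],[0,.074,.033]])).round(4))
u=np.array([(103,238),(267,213),(277,375),(120,391)])/2+[220,20]; B=unproj(u,.044,C); print("blank",B.round(4),B.mean(0),np.linalg.norm(np.diff(B,axis=0),axis=1),[np.degrees(np.arctan2(*(B[b]-B[a])[1::-1])) for a,b in((0,1),(3,2),(1,2),(0,3))])
print("weight knob", unproj(np.array([[200,348]])/2+[220,20],.108,C), "disc",unproj(np.array([[199,322]])/2+[220,20],.074,C))
E
python3 d.py
```

```text
[ 0.56365381 -0.0235912 ] -172.1665558162249
[[ 0.1  1.7]
 [-0.1 -0.1]
 [ 0.1 -0.1]
 [-1.1  0.3]
 [ 0.8  0.1]
 [-0.5 -1.1]
 [-0.2 -2. ]
 [ 0.9  1.1]]
nest,mag,pin [[ 0.5716 -0.081   0.03  ]
 [ 0.5568  0.0259  0.008 ]
 [ 0.5737 -0.0969  0.033 ]]
blank [[ 0.5118  0.0631  0.044 ]
 [ 0.591   0.0751  0.044 ]
 [ 0.5988 -0.008   0.044 ]
 [ 0.5173 -0.0169  0.044 ]] [0.55472493 0.02832394 0.044     ] [0.08008655 0.08354779 0.08206925] [np.float64(8.615011036848834), np.float64(6.226334534030319), np.float64(-84.6056787920748), np.float64(-86.1052393602118)]
weight knob [[0.55852882 0.02851939 0.108     ]] disc [[0.55827691 0.029576   0.074     ]]
```

```bash
cat > e.py <<'E'
from h import *
O=[180,0,97.8]; x,y=.5582,.0292
robot.line_to([x,y,.17],O)
fingers.gripper_to(.6,30)
print(robot.line_to([x,y,.097],O,velocity=.06,f_stop=8),robot.current_tool_pos())
fingers.gripper_to(0,60); print("gap",robot.current_finger_gap(),robot.current_gripper_force())
print("z",robot.current_tool_pos())
p=robot.current_tool_pos()
robot.line_to([p[0],p[1],.22],O,velocity=.1); print("gap",robot.current_finger_gap(),robot.current_gripper_force(),robot.current_contact_force())
im,C=grab("scene","s1"); print([(d["p"],d["rect"]) for d in recognise("weight_c","scene")][:2],proj([[p[0],p[1],.185]],C), [unproj(d["rect"][:2],.04,C) for d in recognise("blank_top_c","scene")][:1])
print(robot.current_time_s())
E
python3 e.py
```

```text
False [0.55862058 0.02916559 0.09746842]
gap 0.2742550976681319 58.6405223608017
z [0.55773892 0.02911329 0.0974246 ]
gap 0.27384256445828037 59.11808967590332 [ 0.37138504  0.75423704 -6.24891601]
[(0.62, [328.1, 169.7, 23.8, 29.5]), (0.22, [314.1, 236.9, 82.9, 66.1])] [[329.02125085 168.84133555]] [array([[0.56009924, 0.02396814, 0.04      ]])]
9.3833
```

```bash
cat > f.py <<'E'
from h import *
O=[180,0,97.8]; X=[.50,.21]
robot.line_to(X+[.2],O,velocity=.15); 
robot.line_to(X+[.063],O,velocity=.1); robot.pause(.2)
print(robot.line_to(X+[.048],O,velocity=.015,f_stop=2.5),robot.current_tool_pos(),robot.current_contact_force())
robot.pause(.3)
fingers.gripper_to(.55); robot.pause(.4)
print(robot.current_tool_pos(),robot.current_gripper_force(),robot.current_contact_force())
robot.line_to(X+[.17],O,velocity=.1)
# look at stack from close by
robot.move_to([.556,0.03,.22],O)
im,C=grab("wrist","w3"); import pickle; pickle.dump(C,open("C3.pkl","wb"))
im=cv2.imread("pics/w3.png"); cv2.imwrite("pics/w3c.png",cv2.resize(im[60:360,200:440],None,fx=2,fy=2,interpolation=cv2.INTER_CUBIC))
print(tool(),robot.current_time_s())
im,C=grab("top","t2")
for d in recognise("weight_c","top")[:2]: print(d,unproj(d["rect"][:2],.03,C))
E
python3 f.py
```

```text
True [0.49979696 0.20995803 0.05339557] [-0.66816742 -0.48717281  6.11246824]
[0.49710377 0.20940581 0.05106348] 0.0 [0.21351471 0.25941913 0.44717067]
(array([0.55536352, 0.03349883, 0.21878358]), array([-1.79879244e+02, -1.39918117e-01,  9.80508433e+01])) 16.4417
{'rect': [254.1, 208.4, 17.4, 15.9], 'p': 0.46} [[0.50230176 0.21494759 0.03      ]]
```

View pics/w3c.png

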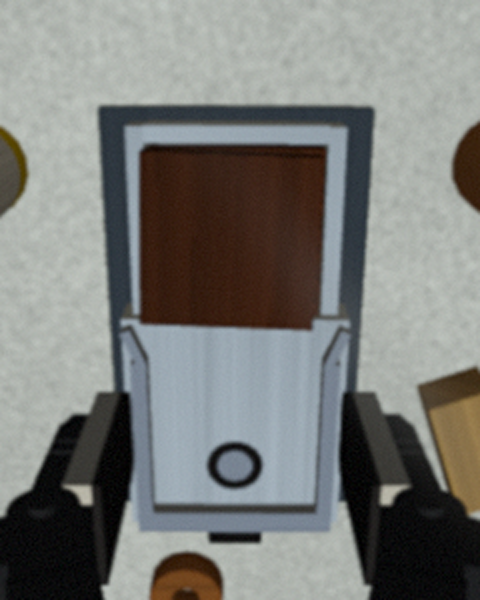

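```bash
cat > g.py <<'E'
from h import *; import pickle
from scipy.optimize import least_squares
C=pickle.load(open("C3.pkl","rb")); o=[200,60]
F=[((235,465),(0,74,33)),((124,126),(49.5,-99.5,26)),((348,126),(-49.5,-99.5,26)),((99,107),(65,-106,8)),((374,107),(-65,-106,8)),((154,503),(42.5,98,30)),((316,503),(-42.5,98,30)),((139,531),(49.5,110,38)),((331,530),(-49.5,110,38))]
uv=np.array([f[0] for f in F])/2+o; P=np.array([f[1] for f in F])/1e3
def T(p,P): 
    c,s=np.cos(p[2]),np.sin(p[2]); return np.c_[p[0]+c*P[:,0]-s*P[:,1],p[1]+s*P[:,0]+c*P[:,1],P[:,2]]
r=least_squares(lambda p:(proj(T(p,P),C)-uv).ravel(),[.556,-.02,np.radians(-173)],loss="soft_l1")
print(r.x[:2],np.degrees(r.x[2])); print((proj(T(r.x,P),C)-uv).round(1))
B=unproj(np.array([(140,148),(326,157),(312,329),(140,322)])/2+o,.044,C)
t=r.x[2]; Rz=np.array([[np.cos(t),-np.sin(t)],[np.sin(t),np.cos(t)]]); J=(B[:,:2]-r.x[:2])@Rz
print("blank in jig",J.round(4),J.mean(0))
E
python3 g.py
```

```text
[ 0.56365065 -0.02290058] -172.13918436898607
[[ 0.1  1.3]
 [ 0.5 -0.2]
 [-0.5 -0. ]
 [-1.  -0.2]
 [ 0.5  0.1]
 [ 0.8 -0.4]
 [-0.6 -0.2]
 [ 1.3 -0.3]
 [-1.2  0.4]]
blank in jig [[ 0.0407 -0.0923]
 [-0.0384 -0.0886]
 [-0.0354 -0.0089]
 [ 0.0441 -0.0123]] [ 0.00275356 -0.05052453]
```

```bash
cat >> h.py <<'E'
JX=np.array([.5637,-.0232]); JT=np.radians(-172.15); RJ=np.array([[np.cos(JT),-np.sin(JT)],[np.sin(JT),np.cos(JT)]]); O=[180,0,97.85]
def w(x,y,z): return list(JX+RJ@np.array([x,y]))+[z]
def inj(p): return ((np.array(p)[:2]-JX)@RJ).round(4),round(p[2],4)
E
cat > i.py <<'E'
from h import *
fingers.gripper_to(.5)
robot.line_to(w(0,-55,0.09) if 0 else w(0,-.055,.09),O)
s=robot.line_to(w(0,-.055,.05),O,velocity=.015,f_stop=2.5); z=robot.current_tool_pos()[2]
print(s,z,robot.current_contact_force(),robot.current_finger_gap())
robot.line_to(w(0,-.055,.09),O)
if s and .045<z<.075:
    robot.line_to(w(0,-.122,.09),O)
    f=robot.line_to(w(0,-.122,z-.008),O,velocity=.05,f_stop=5); print("down",f,inj(robot.current_tool_pos()))
    np.save("z.npy",z)
im,C=grab("scene","s2"); cv2.imwrite("pics/s2c.png",cv2.resize(cv2.cvtColor(im[150:300,240:440],cv2.COLOR_RGB2BGR),None,fx=3,fy=3))
print(robot.current_time_s())
E
python3 i.py
```

```text
True 0.05932234148720688 [0.25815607 1.07759683 4.23642263] 0.5006791512304937
down False (array([-0.0003, -0.122 ]), np.float64(0.0516))
21.55
```

View pics/s2c.png

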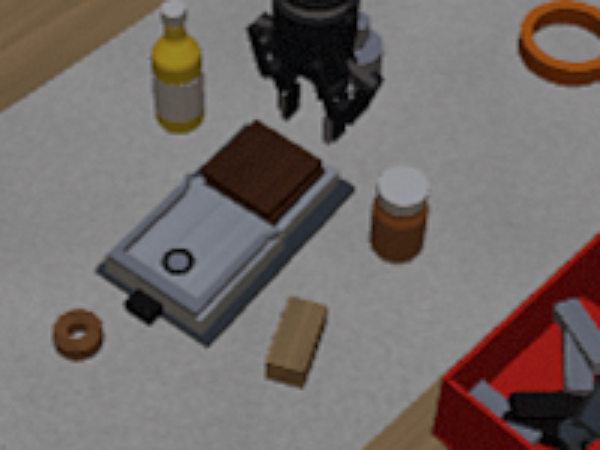

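```bash
cat > j.py <<'E'
from h import *
z=float(np.load("z.npy"))-.008
for y,v,f in ((-.04,.05,12),(.0,.03,12),(.012,.015,10)):
    s=robot.line_to(w(0,y,z),O,velocity=v,f_stop=f)
    print(y,s,inj(robot.current_tool_pos()),robot.current_contact_force().round(2),robot.current_time_s())
    if s: break
robot.pause(.3)
im,C=grab("wrist","w4"); cv2.imwrite("pics/w4c.png",cv2.resize(cv2.cvtColor(im[60:400,150:490],cv2.COLOR_RGB2BGR),None,fx=1.7,fy=1.7))
E
python3 j.py
```

```text
-0.04 False (array([-0.    , -0.0403]), np.float64(0.0513)) [ 0.34 -0.07  0.68] 23.3417
0.0 False (array([-0.0001, -0.0002]), np.float64(0.0513)) [-0.16  0.21 -0.41] 24.825
0.012 True (array([0.0001, 0.0048]), np.float64(0.0508)) [ 0.64  0.56 -0.02] 25.475
```

View pics/w4c.png

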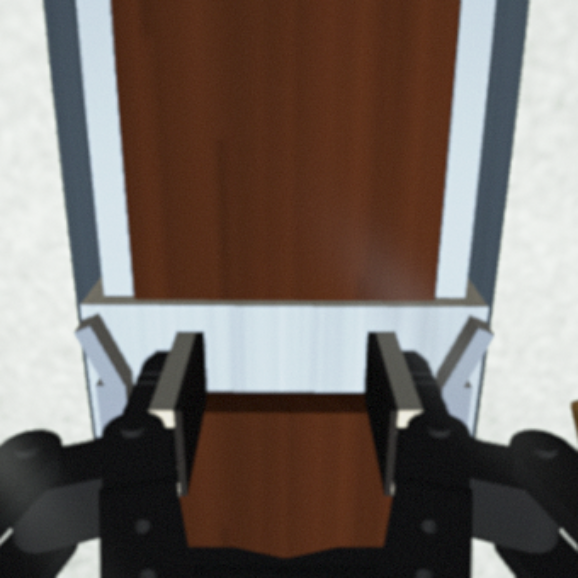

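```bash
cat > k.py <<'E'
from h import *; import pickle
p=robot.current_tool_pos()
robot.line_to(w(0,-.02,.055),O,velocity=.06)
robot.line_to(w(0,-.02,.22),O,velocity=.15)
robot.line_to(w(0,.03,.21),O,velocity=.15)
im,C=grab("wrist","w5"); pickle.dump(C,open("C5.pkl","wb")); cv2.imwrite("pics/w5c.png",cv2.resize(cv2.cvtColor(im[100:400,180:460],cv2.COLOR_RGB2BGR),None,fx=2,fy=2))
b=proj([w(sx*.0425,y,zz) for sx in(1,-1) for y,zz in((.018,.042),(.098,.042),(.098,.038))],C); print(((b-[180,100])*2).round(),robot.current_time_s())
E
python3 k.py
```

```text
[[175. 129.]
 [183. 297.]
 [184. 293.]
 [375. 129.]
 [367. 297.]
 [366. 293.]] 28.175
```

View pics/w5c.png

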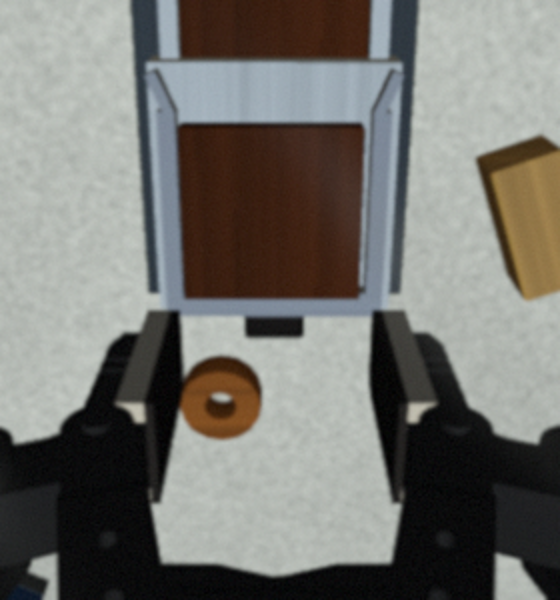

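```bash
cat > l.py <<'E'
from h import *
X=[.4985,.2095]
robot.line_to(w(0,.0,.24),O,velocity=.2)
robot.move_to(X+[.15],O); fingers.gripper_to(.6,30)
print(robot.line_to(X+[.0532],O,velocity=.06,f_stop=6),robot.current_tool_pos())
fingers.gripper_to(0,60); p=robot.current_tool_pos(); print("gap",robot.current_finger_gap(),p)
robot.line_to([p[0],p[1],.2],O,velocity=.1); print(robot.current_gripper_force(),robot.current_contact_force())
robot.line_to(w(.001,.070,.2),O,velocity=.15)
robot.line_to(w(.001,.070,.106),O,velocity=.08); robot.pause(.2)
s=robot.line_to(w(.001,.070,.090),O,velocity=.012,f_stop=9); print(s,inj(robot.current_tool_pos()),robot.current_contact_force(),robot.current_time_s())
robot.pause(.3); print(inj(robot.current_tool_pos()),robot.current_contact_force())
E
python3 l.py
```

```text
False [0.49879521 0.20960999 0.05355549]
gap 0.27647420353026064 [0.49937368 0.20967974 0.05368166]
59.067118763923645 [ 0.32895871 -0.13200929 -6.81304288]
True (array([0.0009, 0.0704]), np.float64(0.0957)) [0.48926465 0.48740742 5.75524358] 38.1833
(array([0.0009, 0.0704]), np.float64(0.0956)) [-0.12631604  0.26610656  5.90906608]
```

```bash
cat > m.py <<'E'
from h import *
fingers.gripper_to(.55); robot.pause(.3)
p=robot.current_tool_pos(); print(inj(p),robot.current_contact_force())
robot.line_to([p[0],p[1],.2],O,velocity=.1)
robot.line_to(w(0,.03,.23),O)
im,C=grab("wrist","w6"); cv2.imwrite("pics/w6c.png",cv2.resize(cv2.cvtColor(im[100:400,180:460],cv2.COLOR_RGB2BGR),None,fx=2,fy=2))
b=proj([w(sx*.0425,y,zz) for sx in(1,-1) for y,zz in((.018,.042),(.098,.042))]+[w(0,.07,.072)],C); print(((b-[180,100])*2).round(),robot.current_time_s())
E
python3 m.py
```

```text
(array([0.0033, 0.0691]), np.float64(0.0928)) [ 0.72221693 -0.12498202  0.08519381]
[[181. 116.]
 [188. 276.]
 [369. 116.]
 [361. 277.]
 [274. 249.]] 40.8917
```

View pics/w6c.png

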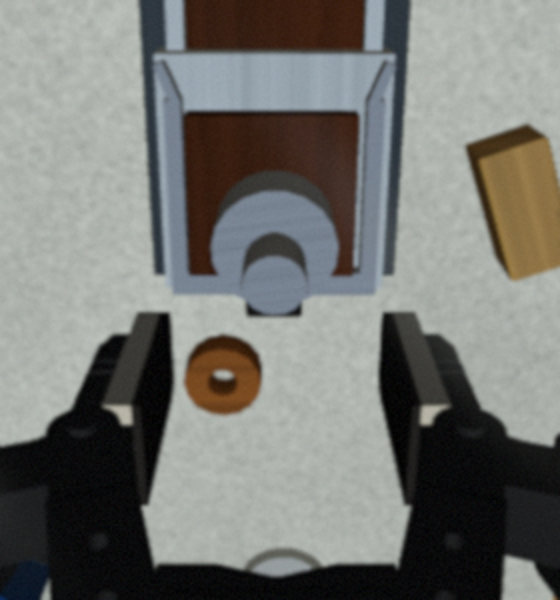

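```bash
python3 -c "
from h import *
print(workorder.close_job(),robot.current_time_s())"
```

```text
the job is handed in; nothing more can be done
the job is handed in; nothing more can be done
```

I handed the job in at about 41 s on the robot clock; no verdict came back. The last picture shows the top blank square against the end stop with the weight standing on it over the pin. The pin was not read directly, but the blank settled flat under the press. In that view the middle blank is still in the magazine, and no bystander was touched.

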